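Release a puzzle bar from the ejector jig and stop it on the chute

ROBOT

A 7-joint arm with a two-finger parallel gripper is mounted at the origin on the work surface. World frame = base frame: x ahead of the robot, y to its left, z up, the work surface at z = 0. Lengths are in mm, angles in rad, forces in N, time in s.
With the tool pointing down it reaches from about 400 to 900 mm from the base axis. Payload 5.6 kg.
Tool frame: the origin (TCP) lies midway between the tips of the shut fingers; the grasp point (between the pads) lies 19 mm behind it; x points along the fingers, y is the direction in which the jaws open and shut, and the axes are right-handed (so a half turn about x gives the same grasp; the last joint's range is limited). The gripper opens to 92 mm and grips with 3 to 60 N. Pads are 20 mm wide; open, the fingers measure 128 mm over their backs; the gripper's body (75 mm by 189 mm) begins 69 mm behind the grasp point.
Start: joints at [-0.043, 0.468, -0.012, 1.603, 0.006, 1.071, -0.056], TCP at [650.007, -0.044, 214.592] pointing down, gripper open.
Joint ranges: [-2.53, 2.53], [-0.31, 2.02], [-1.57, 1.55], [0.28, 2.44], [-1.29, 4.43], [0.15, 1.84], [-2.92, 2.92]. Speed limits (rad/s): [2.57, 2.57, 3.14, 3.14, 3.14, 3.14, 3.14].

INTERFACE

Orientations are given as a rotation vector (axis times angle).
In Python, from cell import robot, grip, kin, viewer gives the robot as it stands. Calls block until the motion is done:
- robot.movep(position, orientation): joint-space move of the TCP to a pose.
- robot.servo_line(position, feed=150, rotation=None): straight line of the TCP; rotation=None keeps the orientation; feed is the mean speed in mm/s.
- robot.goto_joints(angles): joint-space move.
- grip(opening, newtons=None): opening from 0.0 (shut) to 1.0 (fully open); newtons is the grip in N (None keeps the last); returns when the fingers have stopped.
- robot.hold(seconds).
- kin.ik(position, orientation): joint angles nearest the present ones, or None.
- robot.observe(): the state.
- viewer.read_camera(name): name is "scene" or "side" or "wrist"; returns the picture (400x640x3 uint8, red, green, blue); there is no depth.
- viewer.camera_info(name): a dict with "camera_matrix" (3x3 intrinsics, pixels), "R" (3x3) and "t" (3): a world point X has camera coordinates R X + t. Camera axes: x right, y down, z forward; pixel columns grow to the right and rows downward; lengths in mm; the calibration is good to about 2 mm. A picture is of the moment at which its call begins: read the wrist's pose just before it. camera_info takes no time and is no camera call; for the wrist camera it gives the pose at the moment of the call.
A pose or a line that the arm cannot do raises robot.IKError and nothing moves.
- robot.job_done(): hands the job in, once; it reports no verdict.
Trained networks look in the newest picture that a camera, given by its name, has taken for a name from the list of things; names that differ only in an ending like _2 or _b are one class to them, and where a whole thing is asked for, a point or a joint stands for the part that bears it (a point fixed in the world has none). Each returns a list of dicts, best first, with "confidence" (0 to 1); they miss things now and then, are a little off and sometimes report something else, mostly with a low value. They report only what shows in the picture. A call takes as long as a camera call. They do not tell look-alikes from the thing itself.
- viewer.silhouettes(name, camera): "mask" (400x640 bool, what is visible of it).
- viewer.pinpoint(name, camera): "at" ([x, y, z] in mm, in the coordinates of the camera as it stood for that picture, good to about 4 mm: a listed point, or the origin of a listed thing).
The state is a dict: "t": time; "joints": joint angles; "joint_velocities": joint speeds; "joint_torque": joint torques, N m; "tcp_pos": TCP position; "tcp_rot": TCP orientation; "contact_force": force on the tool from outside, world axes, zero at the start; "wrist_torque": the same for the moment, N m; "grip_width": opening from 0.0 (shut) to 1.0 (fully open).
Only numpy, scipy, OpenCV 4.12 (cv2) and the standard library are available. Lean on these libraries where they do the work, as an engineer would, in place of code of your own. Each camera call takes 0.05 s, during which the arm holds its last target. There are 200 camera calls.

TASK

On the ejector jig, press the steel button all the way down with one finger so that the notched wooden bar pops out, and with the other finger standing in the chute stop the bar before it slides off the low end. Only touch the bar gently, never pinch or lift it, and leave everything else where it is. Finish while holding: the button still fully down and the bar at rest in the chute against your finger.

Things in the scene. Friction and masses are not known exactly. Their poses are not given: they have to be found in the camera images.
- jig: ejector jig fixed to the bench: plywood board 200 x 270 x 12 mm with a white, very slippery chute. Origin on the bench below the chute's middle; z up, y downhill along the chute, x across it (chute on x = 0, button on the -x side). Chute floor 50 mm high at y = 0, falling 12 degrees (0.2126 per unit of y); spring house at its upper end, y = -122 to -95 mm, up to 102 mm high
- chute_mid (a point): point on the chute floor, on its centre line, level with the button (jig x = 0, y = +20 mm), 46 mm above the bench. The two aluminium rails stand 5 mm above the floor and measure 39 mm over their outsides
- chute_end (a point): the middle of the open low end of the chute floor, 30 mm above the bench (jig y = +95 mm)
- button_top (a point): centre of the button's top: a flat steel paddle 34 (x) by 36 (y) mm beside the chute at jig x = -58, y = +20 mm. Its top is 64 mm above the bench when up, 56 mm when fully down, which is 10 mm above the chute floor beside it, so a second fingertip at the same height over chute_mid already stands in the bar's way when the button is touched
- button (a joint): travel of the button in m: 0 up, 0.008 fully down (rigid stop). Sprung: about 2 N to start, 5 N fully down. Joined to it is a steel stop across the chute in front of the bar; it sinks and frees the bar at about 0.0055, and a spring pusher kicks the bar out. Let up again, the stop comes up under the bar
- bar_center (a point): middle of the loose beech puzzle bar: 24 wide, 60 long (along the chute), 26 mm tall, a notch 24 mm long and 12 mm deep across the middle of its top; about 50 g. Starts in the upper chute, middle at jig y = -52 mm, front end at about y = -23 mm; freed, it slides off the low end in under a second
- bar: the same bar (same origin). Its frame is upright, z vertical, while the bar lies flat on the 12 degree slope; y points downhill along the jig's y
- spare_bar: a finished bar of the same kind, lying on the jig board on the button's side, uphill of the button; 24 x 60 x 26 mm
- chisel: a chisel with a dark wooden handle and a steel blade, 190 mm long, 22 mm tall, lying on the jig board beyond the chute (on its +x side), alongside it
- plug: a small turned dark wooden plug, 26 mm across and 30 mm tall, standing on the jig board on the button's side, downhill of the button
- glue: a white glue bottle, 60 mm across and 150 mm tall, standing at the left of the bench
- brush_pot: an open white plastic pot, 84 mm across and 100 mm tall, at the right of the bench
- mallet: a wooden mallet lying at the right of the bench, head 70 x 120 x 60 mm, handle 200 mm
- square: a try square lying at the left of the bench, dark stock and a 170 mm steel blade
Not all that is in view belongs to the job. Leave any green or pink look-alike of the bar alone.

How it is judged (in metres and radians):
At the end, for the whole second after the job is handed in: The button is held at least 6 mm down (of 8); the bar has slid out of its start (middle past jig y = -40 mm) and lies flat in the chute short of its end (middle before y = +60 mm), at rest (below 20 mm/s) and touching a finger (value of joint button above 0.006 m and y of bar_center in the frame of jig between -0.04 and 0.06 m and x of bar_center in the frame of jig between -0.015 and 0.015 m and z of bar_center in the frame of jig between 0.044 and 0.08 m and linear speed of bar below 0.02 m/s and angle between bar's own z axis and vertical below 0.12 rad and contact force between the fingers and bar above 0.01 N); the arm keeps its last pose, push and grip.
It fails at once if the bar is lifted out of the chute or tipped up (height (world z) of bar_center above 0.088 m or angle between bar's own z axis and vertical above 0.4 rad).
It fails at once if the bar slides off the low end of the chute or out of its side (y of bar_center in the frame of jig above 0.075 m or x of bar_center in the frame of jig above 0.025 m or x of bar_center in the frame of jig below -0.025 m).
It fails at once if the bar is pinched or pressed hard (over 15 N) (contact force between the fingers and bar above 15 N).
It fails at once if something else on the bench is moved (more than 25 mm) (distance of any of spare_bar, chisel, plug, glue, brush_pot, mallet, square from where it was at the start of the episode above 0.025 m).
It also fails if it takes over 29 s, if anything falls off the work surface, if the arm or the gripper's body presses on something with over 40 N, if the wrist force passes 120 N, or if a joint passes its speed limit or range.

## Working session

There is one attempt and no reset: what is moved stays moved. The work goes in short steps, each a Python script; the robot and the scene stay as the last script left them, time stands still between calls to the robot, and variables do not carry over. Pictures are saved under pics/ and viewed, about 8 in all and at most 12, crops included, and the job is handed in when it is done.

```bash
ls; mkdir -p pics
cat > h.py <<'E'
import numpy as np, cv2
from cell import robot, grip, kin, viewer
def snap(cam,fn=None):
    im=viewer.read_camera(cam)
    if fn: cv2.imwrite('pics/'+fn,cv2.cvtColor(im,cv2.COLOR_RGB2BGR))
    return im
def pin(name,cam,info):
    return [(np.round(np.array(info['R']).T@(np.array(d['at'])-info['t']),1).tolist(),round(d['confidence'],2)) for d in viewer.pinpoint(name,cam)]
def px(X,info):
    c=np.array(info['R'])@np.array(X)+info['t']; p=np.array(info['camera_matrix'])@c; return np.round(p[:2]/p[2]).tolist()
E
python3 - <<'E'
from h import *
ims=[]
for c in ['scene','side']:
    i=viewer.camera_info(c); ims.append(snap(c,c+'0.png'))
    print(c, np.round(-np.array(i['R']).T@i['t']))
    for n in ['jig','chute_mid','chute_end','button_top','bar_center','spare_bar','plug','chisel']:
        r=pin(n,c,i); print(n,[(a,b,px(a,i)) for a,b in r])
print(robot.observe()['t'],robot.observe()['tcp_rot'])
E
```

```text
pics
scene [1453.  703.  831.]
jig [([563.8, -49.2, 1.0], 0.71, [295.0, 226.0]), ([374.2, 419.9, 3.7], 0.37, [446.0, 248.0])]
chute_mid [([574.9, -32.5, 47.4], 0.81, [296.0, 218.0])]
chute_end [([615.1, 32.0, 32.0], 0.67, [304.0, 234.0]), ([567.5, 57.3, 16.3], 0.36, [319.0, 234.0])]
button_top [([539.1, -89.7, 73.8], 0.63, [289.0, 201.0]), ([527.3, -1.8, 63.0], 0.58, [312.0, 211.0])]
bar_center [([346.1, -7.0, 12.4], 0.7, [340.0, 200.0]), ([605.6, -295.4, 17.6], 0.67, [235.0, 204.0]), ([530.8, -95.7, 75.5], 0.66, [290.0, 199.0])]
spare_bar [([472.9, -82.0, 15.2], 0.46, [303.0, 208.0])]
plug [([373.0, 421.1, 4.6], 0.63, [447.0, 248.0])]
chisel [([562.7, -51.7, 0.6], 0.69, [294.0, 225.0]), ([617.2, -87.0, 14.3], 0.56, [276.0, 226.0])]
side [ -36. -955.  858.]
jig [([562.9, -52.9, 2.3], 0.77, [337.0, 211.0])]
chute_mid [([571.3, -35.8, 49.3], 0.58, [337.0, 194.0])]
chute_end [([611.4, 28.2, 26.0], 0.7, [337.0, 186.0])]
button_top [([522.1, 2.7, 67.6], 0.58, [316.0, 187.0])]
bar_center [([602.9, -299.8, 9.3], 0.75, [401.0, 255.0]), ([533.4, -90.6, 74.4], 0.55, [337.0, 201.0]), ([346.7, -7.5, 11.6], 0.53, [264.0, 223.0])]
spare_bar [([467.5, -85.7, 9.2], 0.54, [315.0, 226.0])]
plug [([563.2, 57.1, 13.3], 0.43, [319.0, 189.0])]
chisel [([622.0, -84.8, 12.3], 0.83, [360.0, 208.0])]
0.9 [ 1.20920742  1.2091643  -1.20921362]
```

Run:
```python
from h import *
from scipy.spatial.transform import Rotation as R
i=viewer.camera_info('wrist'); im=snap('wrist','w0.png')
o=robot.observe(); print(np.round(R.from_rotvec(o['tcp_rot']).as_matrix(),2).tolist(), np.round(-np.array(i['R']).T@i['t']), np.round(i['R'],2).tolist())
for n in ['chute_mid','chute_end','button_top','bar_center']:
    print(n,[(a,b,px(a,i)) for a,b in pin(n,'wrist',i)])
s=cv2.imread('pics/scene0.png')[120:320,160:480]
cv2.imwrite('pics/s1.png',cv2.resize(s,None,fx=2.4,fy=2.4,interpolation=cv2.INTER_CUBIC))
```

```text
[[0.0, 1.0, -0.0], [-0.0, -0.0, -1.0], [-1.0, 0.0, 0.0]] [650.  78. 386.] [[1.0, -0.0, -0.0], [-0.0, -0.96, 0.28], [-0.0, -0.28, -0.96]]
chute_mid [([570.3, -29.5, 48.4], 0.58, [252.0, 209.0])]
chute_end [([612.3, 32.1, 37.4], 0.86, [289.0, 152.0])]
button_top [([521.8, 0.2, 62.1], 0.98, [200.0, 186.0])]
bar_center [([601.7, -295.4, 14.8], 0.97, [290.0, 380.0]), ([345.0, -10.0, 15.3], 0.58, [66.0, 185.0])]
```

View pics/s1.png

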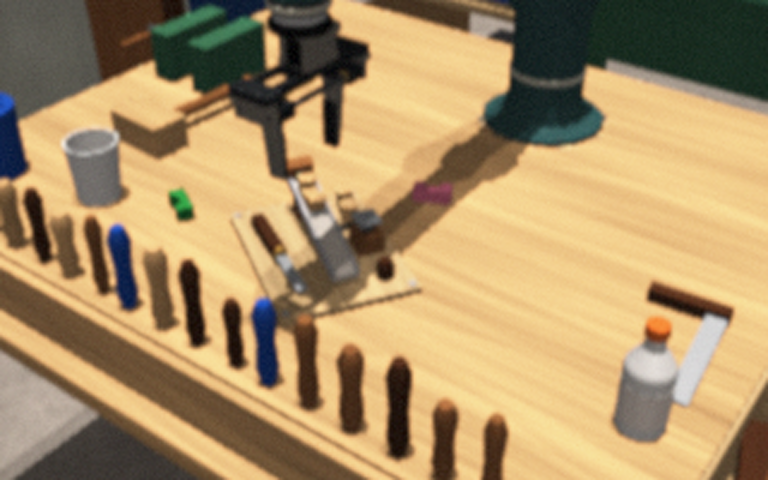

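View pics/w0.png

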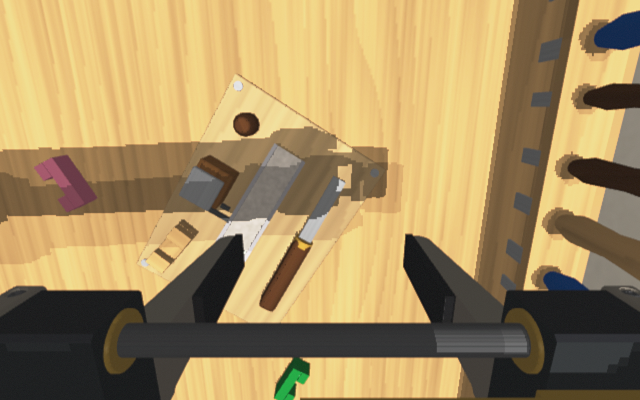

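Candidates for the bar in the wrist picture are the pink look-alike (66,185), the green look-alike (290,380), and the spare bar on the board (175,248). The real bar is in the upper chute, behind the left finger at about (235,240). Next I fit the jig pose, hover over it and take a close look.

```bash
cat >> h.py <<'E'
from scipy.spatial.transform import Rotation as R
R0=R.from_matrix([[0,1,0],[0,0,-1],[-1,0,0]])
def fit(L,W):
    L=np.array(L,float);W=np.array(W,float);l=L-L.mean(0);w=W-W.mean(0)
    a=np.arctan2((l[:,0]*w[:,1]-l[:,1]*w[:,0]).sum(),(l*w).sum())
    M=np.array([[np.cos(a),-np.sin(a)],[np.sin(a),np.cos(a)]]); t=W.mean(0)-M@L.mean(0)
    return a,M,t,np.round(W-(L@M.T+t),1).tolist()
def rot(a): return (R.from_euler('z',a)*R0).as_rotvec()
E
python3 - <<'E'
from h import *
P={'m':(0,20),'e':(0,95),'b':(-58,20),'c':(0,-52),'o':(0,0)}
D=[('m',574.9,-32.5),('m',571.3,-35.8),('m',570.3,-29.5),('e',615.1,32),('e',611.4,28.2),('e',612.3,32.1),('b',527.3,-1.8),('b',522.1,2.7),('b',521.8,.2),('c',530.8,-95.7),('c',533.4,-90.6),('o',563.8,-49.2),('o',562.9,-52.9)]
a,M,t,res=fit([P[d[0]] for d in D],[d[1:] for d in D]); print(np.degrees(a),t,res)
p=M@[-29,22]+t
robot.movep([*p,130],rot(a)); grip(0.435,20)
o=robot.observe();print(o['t'],np.round(o['tcp_pos'],1),o['grip_width'],o['contact_force'],np.round(o['joints'],2))
i=viewer.camera_info('wrist'); im=snap('wrist')
pts=[]
for n,z in [('chute_mid',46),('chute_end',30),('button_top',64),('bar_center',74)]:
    print(n,[(x,b,px(x,i)) for x,b in pin(n,'wrist',i)])
b=cv2.cvtColor(im,cv2.COLOR_RGB2BGR)
for n,(x,y,z) in {'m':(0,20,46),'e':(0,95,30),'b':(-58,20,64),'c':(0,-52,74)}.items():
    q=px([*(M@[x,y]+t),z],i); cv2.drawMarker(b,(int(q[0]),int(q[1])),(0,0,255),0,10,1)
for x,y in [(-75,2),(-41,2),(-41,38),(-75,38)]:
    q=px([*(M@[x,y]+t),64],i); cv2.circle(b,(int(q[0]),int(q[1])),2,(0,255,0),-1)
for x in(-19.5,19.5):
    q=px([*(M@[x,95]+t),33],i); cv2.circle(b,(int(q[0]),int(q[1])),2,(0,255,0),-1)
cv2.imwrite('pics/w1.png',b)
E
```

```text
-33.1378384263257 [561.42746879 -49.22790051] [[2.5, -0.0], [-1.1, -3.3], [-2.1, 3.0], [1.7, 1.7], [-2.0, -2.1], [-1.1, 1.8], [3.5, -1.0], [-1.7, 3.5], [-2.0, 1.0], [-2.2, -2.9], [0.4, 2.2], [2.4, 0.0], [1.5, -3.7]]
2.625 [549.1 -15.  130. ] 0.4327738133470933 [-0.73141801  0.36110841  0.28143668] [-0.11  0.4   0.09  1.93 -0.05  0.81 -0.57]
chute_mid [([571.5, -33.2, 46.6], 0.98, [359.0, 209.0]), ([469.6, -81.5, 13.4], 0.36, [294.0, 290.0])]
chute_end [([611.8, 31.3, 34.2], 0.95, [358.0, 114.0])]
button_top [([523.7, -5.5, 63.5], 0.84, [290.0, 219.0])]
bar_center [([345.7, -9.3, 13.4], 0.94, [153.0, 296.0]), ([534.4, -92.7, 74.2], 0.84, [361.0, 302.0]), ([619.9, -83.0, 15.8], 0.35, [427.0, 214.0])]
```

View pics/w1.png

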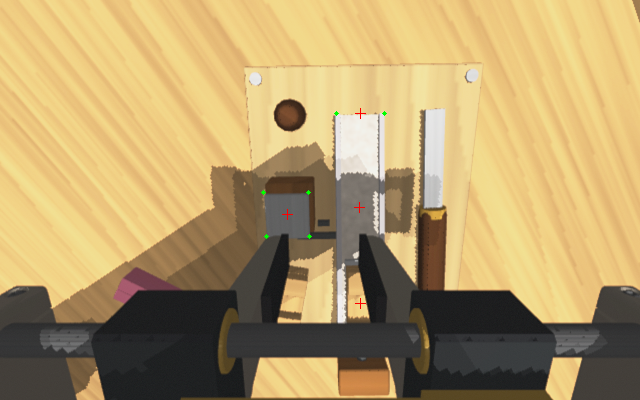

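The fit matches the picture. The paddle corners fall on the grey paddle around (287,214), the chute end is at (360,113), and the natural beech bar is at (361,302) in the upper chute. Next I lower the fingers and press in small steps.

Run:
```python
from h import *
o=robot.observe(); x,y,_=o['tcp_pos']
robot.servo_line([x,y,70],feed=120); robot.hold(.2)
f0=np.array(robot.observe()['contact_force']); print('f0',f0)
for z in [66,64,62,60,59,58,57,56,55.5,55,54.5,54,53.5,53]:
    robot.servo_line([x,y,z],feed=20); robot.hold(.1)
    o=robot.observe(); f=np.array(o['contact_force'])-f0
    print(z,np.round(o['tcp_pos'],1),np.round(f,1),round(o['t'],2))
    if f[2]>14: break
i=viewer.camera_info('wrist'); im=snap('wrist','w2.png')
print([(p,b,px(p,i)) for p,b in pin('bar_center','wrist',i)])
i=viewer.camera_info('side'); im=snap('side')
print([(p,b,px(p,i)) for p,b in pin('bar_center','side',i)])
w=cv2.imread('pics/w2.png'); s=cv2.cvtColor(im,cv2.COLOR_RGB2BGR)[120:280,240:440]
w=cv2.resize(w[100:400,180:500],(400,375)); s=cv2.resize(s,(400,320))
cv2.imwrite('pics/c2.png',np.hstack([w[:320],s])); cv2.imwrite('pics/w2b.png',w)
```

```text
f0 [-0.03728417 -0.50756461  0.32888365]
66 [549.2 -15.   66. ] [ 0.5  0.9 -0.3] 4.17
64 [549.5 -14.9  64.1] [0.4 0.6 0.5] 4.53
62 [549.4 -14.9  62.1] [1.9 0.1 0.9] 4.88
60 [549.4 -14.9  60.1] [2.2 1.1 1.6] 5.22
59 [549.4 -15.   59.1] [2.3 0.6 2.8] 5.58
58 [549.4 -15.   58.1] [1.4 1.6 3.6] 5.92
57 [549.4 -15.   57. ] [1.9 0.3 3.7] 6.28
56 [549.4 -15.   56.4] [1.7 0.1 6. ] 6.62
55.5 [549.4 -15.   56.3] [ 0.2  0.3 10.6] 6.97
55 [549.4 -15.   56.2] [-0.4  0.7 13.8] 7.33
54.5 [549.5 -15.   56.1] [-3.1  0.1 16.4] 7.67
[([553.7, -69.9, 69.1], 0.81, [382.0, 327.0]), ([554.3, -69.3, 72.0], 0.67, [384.0, 329.0])]
[([345.8, -7.2, 14.1], 0.7, [264.0, 222.0]), ([602.9, -296.9, 13.6], 0.66, [400.0, 253.0]), ([554.6, -67.3, 68.2], 0.6, [339.0, 196.0])]
```

View pics/c2.png

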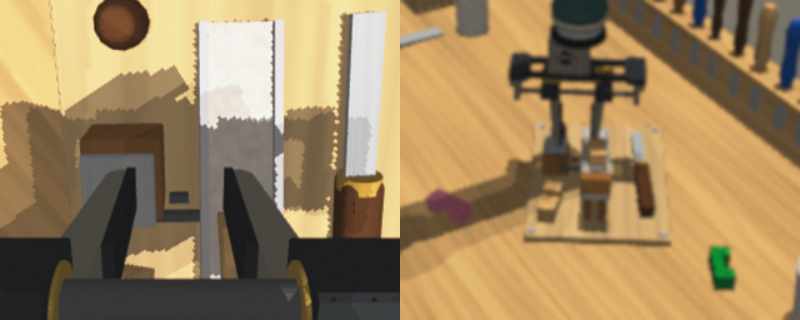

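Run:
```python
from h import *
robot.hold(.8)
o=robot.observe(); print(o['t'],np.round(o['tcp_pos'],1),np.round(o['contact_force'],1),o['grip_width'])
a=np.radians(-33.14);M=np.array([[np.cos(a),-np.sin(a)],[np.sin(a),np.cos(a)]])
for c in('wrist','scene'):
    i=viewer.camera_info(c); im=snap(c)
    for p,b in pin('bar_center',c,i): print(c,p,b,'jig',np.round(M.T@(np.array(p[:2])-[561.4,-49.2]),1))
robot.job_done()
```

```text
8.675 [549.5 -14.9  56.1] [-2.2 -0.1 17.2] 0.4348297535987441
wrist [554.3, -67.3, 71.2] 0.96 jig [  3.9 -19. ]
scene [550.4, -65.4, 71.5] 0.6 jig [ -0.4 -19.6]
scene [606.3, -296.2, 13.2] 0.57 jig [ 172.6 -182.3]
scene [350.3, -4.4, 10.0] 0.44 jig [-201.3  -77.9]
scene [470.2, -83.6, 13.8] 0.32 jig [-57.6 -78.7]
the job is handed in; nothing more can be done
```

I pressed the button fully down with one finger, and the bar popped out and came to rest in the chute against the other finger. I handed the job in at about 8.9 s with the arm still holding; no verdict was reported.

- **Button:** the fingertips stopped at z = 56.1 mm, the given fully-down height, with about 17 N of upward force on the tool. That suggests the button is against its rigid stop.
- **Bar:** two looks about 1 s apart put its middle at jig y ≈ -20 and -19 mm. The finger's position predicts about -18 mm. Its height was about 71 mm, so it lies flat in the chute.
- **Disagreement:** the cameras differ by about 4–5 mm on the bar's sideways position (jig x ≈ +4 mm from the wrist camera, about 0 from the scene camera). Both are well inside the 15 mm limit.
- **Not measured:** I had no separate reading of the contact force between bar and finger. I infer contact from where the bar stopped.
- **Other objects:** I saw nothing else moved in the pictures after pressing, but I did not measure the other objects again.

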